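# Seat two plug-in units and check them with a bridge gauge

## Task

Press both plug-in control units down in the black terminal carrier until each is fully home, its rim resting on the carrier. Then pick up the bridge gauge by its handle and set it gently down on the worktop astride the middle of the carrier, square to it, so that its sprung foot bar lies across both units; let go and leave it standing there, the other things on the bench undisturbed.

Things in the scene. Friction and masses are not known exactly. Their poses are not given: they have to be found in the camera images.
- carrier: Black rectangular terminal carrier fixed to the worktop, 84 mm (its x) by 154 mm (its y), rim 34 mm high; a small screwed ear at each y end makes it 190 mm long over all. Two metal-topped plug-in units sit in it side by side along y. Origin: centre of its underside, on the worktop; z up.
- unit_wide_top (a point): Centre of the top of the wider plug-in unit (top 78 x 76 mm, grey and aluminium, at y = +36 mm in the carrier's frame). 52 mm above the worktop when the unit is home, up to 66 mm when proud; all of the top can be pressed.
- unit_narrow_top (a point): Centre of the top of the narrower plug-in unit (top 78 x 62 mm, at y = -43 mm in the carrier's frame). 52 mm above the worktop when home, up to 66 mm when proud.
- unit_wide (a joint): How far the wider unit stands proud of home, m: 0 = fully home, up to 0.016. It slides straight down against a stiff friction of about 7 N, stays where it is left and meets a firm stop at 0.
- unit_narrow (a joint): The same for the narrower unit.
- gauge: Loose bridge gauge, 0.46 kg: two steel legs (12 mm in x, 80 mm in y, centred at x = +-68 mm, 120 mm clear between them over their shoes) under a plate 148 (x) x 92 mm (y), top 111 mm high, underside 97; black handle on top. In use the legs stand on the worktop either side of the carrier in x, gauge y along carrier y. Origin: level with the legs' feet, midway between them; z up.
- gauge_grip (a point): Middle of the part of the handle to grip, 138 mm above the legs' feet. The handle is 24 mm (gauge x) by 36 mm (gauge y) and reaches from 111 to 155 mm; grip from above, fingers closing along gauge x.
- gauge_foot (a joint): How far the foot bar is pushed up against its light spring (about 1 to 2 N), m: 0 = free, about 0.012 on units that are home, up to 0.032. The bar, 30 (gauge x) x 104 mm (gauge y), hangs midway between the legs, underside 40 mm above their feet when free; its two rods pass up through the plate at y = +-35 mm, 27 mm proud of it when free.
- red_adapter: Bystander: red box 80 x 85 x 44 mm. Origin: centre of its underside.
- tape_black: Bystander: roll of black tape, 66 mm across, 19 mm high. Origin: centre of its underside.
- strip_pliers: Bystander: pliers with blue grips, 54 x 155 x 16 mm. Origin: centre of its underside.
- fuse_box: Bystander: flat white box 62 x 100 x 24 mm, the one to the right behind the carrier. Origin: centre of its underside.
- notepad: Bystander: yellow-edged notepad 125 x 100 x 12 mm, the one left of the work. Origin: centre of its underside.
There are look-alikes about, which are no part of the job. There is more than one size of the gauge; the one meant has the size given above.

How it is judged:
By the outcome, as a careful person would: the job done as asked, in the order asked, and still so for the second after the job is handed in, with the robot touching nothing.
It also fails if it takes over 61 s, if anything falls off the work surface, if the arm or the gripper's body presses on something with over 40 N, if the wrist force passes 120 N, or if a joint passes its speed limit or range.

## Robot

A 7-joint arm with a two-finger parallel gripper is mounted at the origin on a cart in front of the work surface, level with it; the furniture and walls round the work are solid. World frame = base frame: x ahead of the robot, y to its left, z up, the work surface at z = 0. Lengths are in m, angles in rad, forces in N, time in s.
With the tool pointing down it reaches from about 0.425 to 0.925 m from the base axis. Payload 6.8 kg.
Tool frame: the origin (TCP) lies midway between the tips of the shut fingers; the grasp point (between the pads) lies 19 mm behind it (r.grip_depth is the distance from the TCP to the grasp point, in m); z points along the fingers, y is the line along which they close (so a half turn about z gives the same grasp; the last joint's range is limited). The gripper opens to 85 mm and grips with 20 to 120 N. Pads are 22 mm wide; open, the fingers measure 114 mm over their backs; the gripper's body (76 mm by 85 mm) begins 54 mm behind the grasp point. The pads swing forward as they close: fully open they stand 13 mm farther back than shut.
Start: joints at [-1.458, 0.477, 0.022, 1.555, -0.011, 1.109, -0.083], TCP at [0.148, 0.659, 0.231] pointing down, gripper open.
Joint ranges: [-2.96, 2.96], [-0.34, 2.1], [-1.41, 1.46], [0.24, 2.44], [-1.37, 4.51], [0.17, 1.92], [-2.96, 2.96]. Speed limits (rad/s): [2.39, 2.39, 3.14, 3.14, 3.14, 3.14, 3.14].

## Interface

Orientations are given as a rotation vector (axis times angle).
In Python, from bench import telemetry, grab_frame, calibration, order, silhouettes, r gives the robot as it stands.
- The arm moves only by the tool apply_moves, never from a script. Its argument "moves" is a list of rows, each a list of 7 numbers: the turn, a rotation vector about the tool's x, y, z scaled (see below), then the shift along the tool's x, y, z scaled (see below), then the opening, from -1 (shut) to 1 (fully open). A call has exactly 8 rows; each row shifts and turns the commanded pose from where the row before left it, along the tool's axes as they then stand; what a row does not reach is not made up. The controller multiplies each number of a shift by 1000 mm and each number of a turn by 6 degrees. A row lasts 1/12 s, in which the tool goes at most 41.7 mm and 7.16 degrees, less where a joint would pass 70% of its speed; a pose out of reach is approached as far as the arm can. A call with a number of a shift or a turn outside -1 to 1 is refused whole. A call with a gripper value outside its range is refused whole. The fingers move at their own pace and stop on an object; "grip_force" is the grip in N (left out, the last holds). Time passes only in rows, so rows that do not move let the fingers close, or fill a call up. It gives the time, the measured TCP pose, the force, the opening and the grip force at its end, in the units of the state.
- telemetry.get_obs(): the state, without advancing time (a new reading comes with each control period).
- grab_frame(name): name is "scene" or "top"; returns the picture (400x640x3 uint8, blue, green, red); there is no depth.
- calibration(name): a dict with "fx", "fy", "cx", "cy" (pixels), "world_from_camera" (4x4, takes a point from camera to world coordinates). Camera axes: x right, y down, z forward; pixel columns grow to the right and rows downward; lengths in m; the calibration is good to about 2 mm. A picture is of the moment at which its call begins. calibration takes no time and is no camera call.
- order.hand_in(): hands the job in; it is judged then, once.
Trained networks look in the newest picture that a camera, given by its name, has taken for a name from the list of things; names that differ only in an ending like _2 or _b are one class to them, and where a whole thing is asked for, a point or a joint stands for the part that bears it (a point fixed in the world has none). Each returns a list of dicts, best first, with "p" (0 to 1); they miss things now and then, are a little off and sometimes report something else, mostly with a low value. They report only what shows in the picture. A call takes as long as a camera call. They do not tell look-alikes from the thing itself.
- silhouettes(thing, camera): "mask" (400x640 bool, what is visible of it) and "extent" ([centre column, centre row, width, height] in pixels, round what is visible of it).
The state is a dict: "clock": time; "joints": joint angles; "qvel": joint speeds; "tau": joint torques, N m; "tcp_pos": TCP position; "orientation": TCP orientation; "contact_force": force on the tool from outside, world axes, zero at the start; "moment": the same for the moment, N m; "grip_width": finger opening in m; "gripper_force": force on a finger pad.
Only numpy, scipy, OpenCV 4.12 (cv2) and the standard library are available. Lean on these libraries where they do the work, as an engineer would, in place of code of your own. Each camera call takes 0.05 s, during which the arm holds its last target. There are 200 camera calls.

## Working session

There is one attempt and no reset: what is moved stays moved. The work goes in short steps, Python scripts to look and compute and a tool call to move; the robot and the scene stay as the last step left them, time stands still between calls to the robot, and variables do not carry over. Pictures are saved under pics/ and viewed, at most 10 in all, crops included, and the job is handed in when it is done.

Besides the shell and the picture viewer there is one more tool, called after "Call:" as name(argument=value, ...), one argument or row to a line, values as JSON. apply_moves: Moves the arm, as the interface text tells. Its arguments: {"type":"object","properties":{"moves":{"type":"array"},"grip_force":{"type":"number"}},"required":["moves"]}

```bash
mkdir -p pics; ls; cat > h.py <<'E'
import numpy as np, cv2
from bench import telemetry, grab_frame, calibration, order, silhouettes, r
from scipy.spatial.transform import Rotation as R
def ray(cam,u,v):
    c=calibration(cam);T=np.array(c["world_from_camera"])
    d=T[:3,:3]@np.array([(u-c["cx"])/c["fx"],(v-c["cy"])/c["fy"],1.]);return T[:3,3],d
def atz(cam,u,v,z):
    o,d=ray(cam,u,v);return o+d*(z-o[2])/d[2]
def proj(cam,P):
    c=calibration(cam);T=np.linalg.inv(np.array(c["world_from_camera"]))
    q=np.atleast_2d(P)@T[:3,:3].T+T[:3,3];return np.c_[c["fx"]*q[:,0]/q[:,2]+c["cx"],c["fy"]*q[:,1]/q[:,2]+c["cy"]]
def st():
    o=telemetry.get_obs();print(o["clock"],np.round(o["tcp_pos"],4),np.round(o["orientation"],3),np.round(o["contact_force"],1),round(o["grip_width"],4))
    print(np.round(R.from_rotvec(o["orientation"]).as_matrix(),3).tolist());return o
E
python3 - <<'E'
from h import *
st()
a=grab_frame("scene");b=grab_frame("top")
cv2.imwrite("pics/a.png",a);cv2.imwrite("pics/b.png",b)
for c in("scene","top"):
    k=calibration(c);print(c,k["fx"],np.round(k["world_from_camera"],3).tolist())
    for t in("carrier","unit_wide_top","unit_narrow_top","gauge","gauge_grip","gauge_foot"):
        print(t,[(round(d["p"],2),np.round(d["extent"]).tolist()) for d in silhouettes(t,c)])
E
```

```text
pics
0.0 [0.1477 0.658  0.2303] [-3.460e-01 -3.122e+00  3.000e-03] [-0.1  0.3 -0.1] 0.085
[[-0.976, 0.219, -0.0], [0.219, 0.976, -0.002], [-0.0, -0.002, -1.0]]
scene 439.45427925244167 [[-0.625, -0.403, 0.669, -0.602], [-0.781, 0.311, -0.542, 0.947], [0.01, -0.86, -0.509, 0.985], [0.0, 0.0, 0.0, 1.0]]
carrier [(0.76, [325.0, 219.0, 38.0, 32.0])]
unit_wide_top [(0.54, [317.0, 220.0, 26.0, 20.0])]
unit_narrow_top [(0.75, [332.0, 214.0, 21.0, 14.0])]
gauge [(0.55, [384.0, 188.0, 41.0, 39.0])]
gauge_grip [(0.83, [381.0, 188.0, 39.0, 42.0]), (0.15, [397.0, 225.0, 14.0, 22.0])]
gauge_foot [(0.64, [379.0, 188.0, 12.0, 25.0]), (0.28, [381.0, 188.0, 41.0, 42.0])]
top 364.26170294455744 [[0.084, -0.975, 0.205, 0.315], [-0.996, -0.083, 0.015, 0.026], [0.002, -0.206, -0.979, 1.207], [0.0, 0.0, 0.0, 1.0]]
carrier [(0.74, [326.0, 206.0, 60.0, 32.0])]
unit_wide_top [(0.75, [315.0, 203.0, 25.0, 26.0]), (0.16, [424.0, 212.0, 40.0, 49.0])]
unit_narrow_top [(0.85, [338.0, 206.0, 18.0, 29.0]), (0.53, [267.0, 244.0, 23.0, 25.0])]
gauge [(0.89, [425.0, 214.0, 40.0, 53.0]), (0.75, [463.0, 275.0, 54.0, 32.0])]
gauge_grip [(0.7, [463.0, 273.0, 57.0, 39.0]), (0.56, [425.0, 210.0, 40.0, 48.0])]
gauge_foot []
```

View pics/a.png

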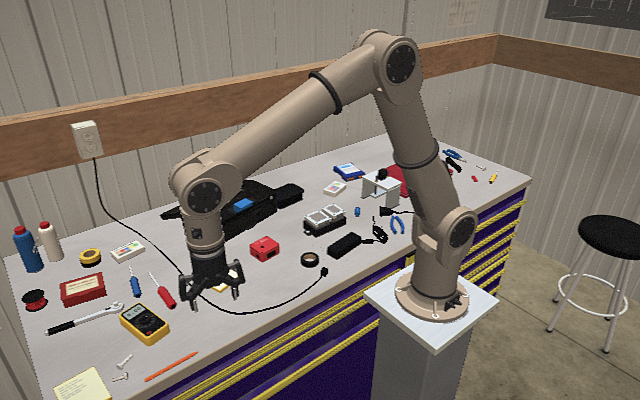

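View pics/b.png

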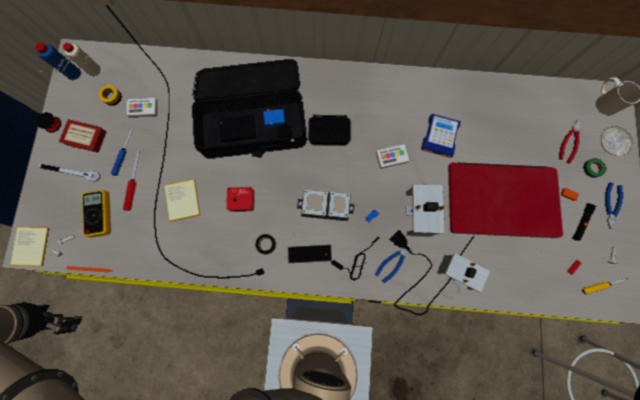

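The scene view shows the carrier at about (325,218) and a gauge at (382,188). The top view shows the carrier at (326,205). There are two gauge candidates, G1 at (425,208) with its handle at (431,207), and G2 at (467,272), turned. I'll measure both plates against 148 x 92 mm and check them in a close crop.

```bash
python3 - <<'E'
from h import *
print(proj("top",[[0.148,.658,.23],[0,0,0]]),proj("scene",[[0.148,.658,.23],[0,0,0]]))
b=cv2.imread("pics/b.png");a=cv2.imread("pics/a.png")
for d in silhouettes("gauge","top")[:2]:
    m=d["mask"].astype(np.uint8);ys,xs=np.nonzero(m)
    for z in(0.111,.08):
        P=np.array([atz("top",u,v,z)[:2] for u,v in zip(xs,ys)],np.float32)*1000
        print(d["extent"],z,cv2.minAreaRect(P))
for d in silhouettes("carrier","top")[:1]:
    ys,xs=np.nonzero(d["mask"])
    P=np.array([atz("top",u,v,.034)[:2] for u,v in zip(xs,ys)],np.float32)*1000
    print("car",cv2.minAreaRect(P))
c1=cv2.resize(b[170:300,280:500],None,fx=3.6,fy=3.6,interpolation=cv2.INTER_CUBIC)
c2=cv2.resize(a[160:260,290:430],None,fx=3.6,fy=3.6,interpolation=cv2.INTER_CUBIC)
cv2.imwrite("pics/c.png",c1);cv2.imwrite("pics/d.png",c2)
E
```

```text
[[ 65.95199974 313.03459358]
 [317.31033276 373.14723414]] [[215.14338593 307.71843364]
 [430.29336053 295.41991544]]
[425.4, 213.6, 39.5, 52.6] 0.111 ((514.5237426757812, -285.682373046875), (159.31675720214844, 116.09562683105469), 2.3910369873046875)Traceback (most recent call last):
  File "<stdin>", line 7, in <module>
  File "h.py", line 8, in atz
    o,d=ray(cam,u,v);return o+d*(z-o[2])/d[2]
        ~~~^^^^^^^^^
  File "h.py", line 5, in ray
    c=calibration(cam);T=np.array(c["world_from_camera"])
ValueError: time passes only in moves, steps and waits
```

```bash
sed -i 's/^def ray/import functools; calibration=functools.lru_cache(calibration)\ndef ray/' h.py; python3 - <<'E'
from h import *
b=cv2.imread("pics/b.png");a=cv2.imread("pics/a.png")
for t,z,n in(("gauge",.111,2),("carrier",.034,1),("unit_wide_top",.06,1),("unit_narrow_top",.06,1)):
  for d in silhouettes(t,"top")[:n]:
    ys,xs=np.nonzero(d["mask"])
    P=np.array([atz("top",u,v,z)[:2] for u,v in zip(xs,ys)],np.float32)*1000
    print(t,np.round(d["extent"]),np.round(cv2.boxPoints(cv2.minAreaRect(P))).tolist(),cv2.minAreaRect(P))
c1=cv2.resize(b[170:300,280:500],None,fx=3.6,fy=3.6,interpolation=cv2.INTER_CUBIC)
c2=cv2.resize(a[160:260,290:430],None,fx=5,fy=5,interpolation=cv2.INTER_CUBIC)
cv2.imwrite("pics/c.png",c1);cv2.imwrite("pics/d.png",c2)
E
```

```text
gauge [425. 214.  40.  53.] [[433.0, -231.0], [437.0, -347.0], [597.0, -340.0], [592.0, -224.0]] ((514.5237426757812, -285.682373046875), (159.31675720214844, 116.09562683105469), 2.3910369873046875)
gauge [463. 275.  54.  32.] [[274.0, -451.0], [350.0, -483.0], [404.0, -352.0], [327.0, -321.0]] ((338.98907470703125, -401.85308837890625), (140.85345458984375, 82.71894073486328), 67.67700958251953)
carrier [326. 206.  60.  32.] [[470.0, -76.0], [564.0, -76.0], [564.0, 109.0], [470.0, 109.0]] ((516.9338989257812, 16.70513153076172), (185.4166259765625, 93.53158569335938), 89.97177124023438)
unit_wide_top [315. 203.  25.  26.] [[477.0, 16.0], [557.0, 14.0], [559.0, 89.0], [479.0, 91.0]] ((517.9472045898438, 52.41801071166992), (75.29029846191406, 79.97370147705078), 88.36093139648438)
unit_narrow_top [338. 206.  18.  29.] [[478.0, -56.0], [557.0, -58.0], [558.0, 4.0], [479.0, 5.0]] ((518.1288452148438, -26.23006820678711), (61.6696891784668, 79.12156677246094), 89.1338119506836)
```

View pics/c.png

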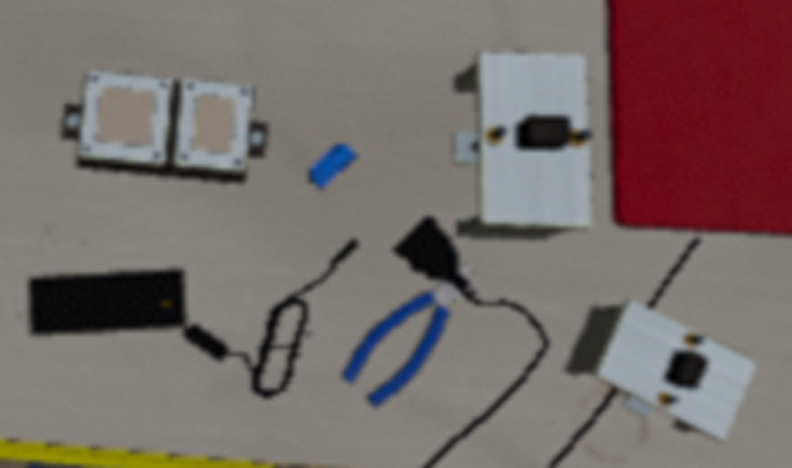

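View pics/d.png

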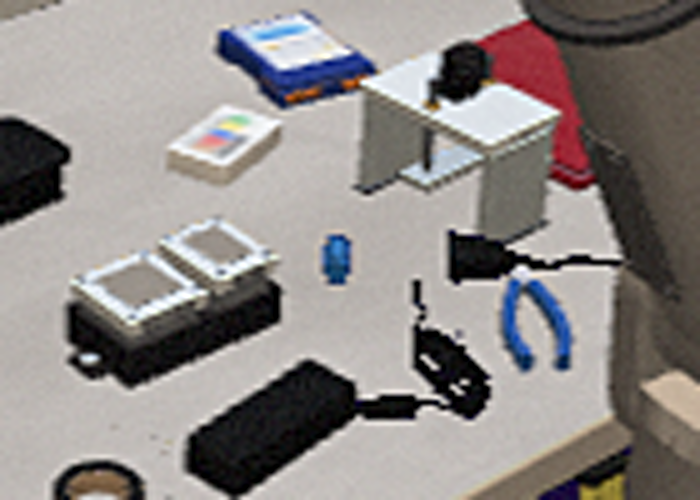

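Candidates in the top view:
- G1 at (425,208): its plate is about 49 x 30 px, roughly 148 x 92 mm.
- G2 at (467,272): about 38 x 22 px, roughly 116 x 67 mm, so too small.

G1 is the gauge. Next I'll triangulate corners from both views.

```bash
python3 - <<'E'
from h import *
T=lambda p:(280+(p[0]+.5)/3.6-.5,170+(p[1]+.5)/3.6-.5)
S=lambda p:(290+(p[0]+.5)/5-.5,160+(p[1]+.5)/5-.5)
def tri(p,q):
    o1,d1=ray("top",*T(p));o2,d2=ray("scene",*S(q));d1/=np.linalg.norm(d1);d2/=np.linalg.norm(d2)
    t=np.linalg.lstsq(np.c_[d1,-d2],o2-o1,rcond=None)[0];return (o1+t[0]*d1+o2+t[1]*d2)/2,np.linalg.norm(o1+t[0]*d1-o2-t[1]*d2)
# order: far-left, far-right, near-right, near-left (top view)
W=[(88,72),(170,80),(165,163),(80,157)];w=[(145,250),(210,300),(130,330),(70,285)]
N=[(180,80),(253,87),(245,170),(175,165)];n=[(213,218),(280,260),(215,283),(160,240)]
G=[(478,52),(585,55),(590,226),(480,222)]
for t,A in(("W",W),("N",N)):
    for z in(.066,.06,.052):
        P=np.array([atz("top",*T(p),z) for p in A]);print(t,z,np.round(P.mean(0),4),np.round(np.linalg.norm(P-np.roll(P,-1,0),axis=1),3),np.degrees(np.arctan2(*(P[0]-P[1])[:2][::-1])).round(1),np.degrees(np.arctan2(*(P[0]-P[3])[:2][::-1])).round(1))
P=np.array([atz("top",*T(p),.111) for p in G]);print("G",np.round(P,3).tolist(),P.mean(0),np.linalg.norm(P-np.roll(P,-1,0),axis=1),np.degrees(np.arctan2(*(P[0]-P[1])[:2][::-1])),np.degrees(np.arctan2(*(P[0]-P[3])[:2][::-1])))
# centre triangulation
def m(A):return np.mean(A,0)
# scene cyclic order: top image cols=-y, rows=-x ; scene corner sets are same quads -> use centres
print("W",tri(m(W),m(w)),"N",tri(m(N),m(n)))
print("G corners",tri((478,52),(362,82)),tri((480,222),(487,152)),tri((590,226),(558,115)))
for t in((543,132),):print("handle top",atz("top",*T(t),.155),tri(t,(470,70)))
E
```

```text
W 0.066 [0.5174 0.0526 0.066 ] [0.073 0.075 0.075 0.077] 89.1 0.0
W 0.06 [0.5184 0.0527 0.06  ] [0.074 0.075 0.075 0.077] 89.1 0.0
W 0.052 [0.5198 0.0529 0.052 ] [0.074 0.075 0.076 0.078] 89.1 0.0
N 0.066 [ 0.5172 -0.025   0.066 ] [0.065 0.075 0.062 0.076] 89.2 1.2
N 0.06 [ 0.5182 -0.0253  0.06  ] [0.065 0.075 0.062 0.077] 89.2 1.2
N 0.052 [ 0.5197 -0.0256  0.052 ] [0.066 0.076 0.062 0.077] 89.2 1.2
G [[0.592, -0.245, 0.111], [0.597, -0.336, 0.111], [0.451, -0.343, 0.111], [0.446, -0.251, 0.111]] [ 0.5214314  -0.29376486  0.111     ] [0.09177435 0.14662042 0.09180541 0.14590209] 93.19418611482774 2.425797238082077
W (array([0.51999859, 0.0533177 , 0.05207556]), np.float64(0.0012090992259027654)) N (array([ 0.51837321, -0.02471868,  0.06068004]), np.float64(0.0014474393880539202))
G corners (array([ 0.59139069, -0.24536545,  0.11104563]), np.float64(0.00151254132140625)) (array([ 0.44742479, -0.25247389,  0.1037158 ]), np.float64(0.0010859305125521246)) (array([ 0.4519978 , -0.34344995,  0.10622547]), np.float64(0.0024019735123744597))
handle top [ 0.5184201  -0.28875448  0.155     ] (array([ 0.51967116, -0.29704693,  0.13568771]), np.float64(0.0070521484605809035))
```

```bash
python3 - <<'E'
import numpy as np
def run(dx,dy,n,k,first):
    a=np.radians(77.4);p=np.array([.1477,.658])
    for i in range(n):
        b=a-np.radians(6*k)
        c=b if first else a
        y=np.array([np.cos(c),np.sin(c)]);x=np.array([-y[1],y[0]]);p=p+dx*x+dy*y;a=b
    return p
n,k=20,.645
for f in(0,1):
    A=np.c_[run(1,0,n,k,f)-run(0,0,n,k,f),run(0,1,n,k,f)-run(0,0,n,k,f)]
    print(f,np.linalg.solve(A,np.array([.518,.052])-[.1477,.658]))
E
```

```text
0 [-0.03785858 -0.00613699]
1 [-0.03818645 -0.00356781]
```

Call:
apply_moves(
  moves=[
    [0, 0, 0.645, -0.038, -0.005, 0, -1],
    [0, 0, 0.645, -0.038, -0.005, 0, -1],
    [0, 0, 0.645, -0.038, -0.005, 0, -1],
    [0, 0, 0.645, -0.038, -0.005, 0, -1],
    [0, 0, 0.645, -0.038, -0.005, 0, -1],
    [0, 0, 0.645, -0.038, -0.005, 0, -1],
    [0, 0, 0.645, -0.038, -0.005, 0, -1],
    [0, 0, 0.645, -0.038, -0.005, 0, -1],
  ],
)

```text
clock: 1.62
tcp_pos: [0.4015, 0.4894, 0.2314]
orientation: [1.172, 2.915, 0.001]
contact_force: [0.5, -0.4, -0.4]
grip_width: -0.0001
gripper_force: 0.0
```

Call:
apply_moves(
  moves=[
    [0, 0, 0.645, -0.038, -0.005, 0, -1],
    [0, 0, 0.645, -0.038, -0.005, 0, -1],
    [0, 0, 0.645, -0.038, -0.005, 0, -1],
    [0, 0, 0.645, -0.038, -0.005, 0, -1],
    [0, 0, 0.645, -0.038, -0.005, 0, -1],
    [0, 0, 0.645, -0.038, -0.005, 0, -1],
    [0, 0, 0.645, -0.038, -0.005, 0, -1],
    [0, 0, 0.645, -0.038, -0.005, 0, -1],
  ],
)

```text
clock: 2.28
tcp_pos: [0.5303, 0.215, 0.2315]
orientation: [1.907, 2.496, 0.001]
contact_force: [0.4, -0.5, -0.8]
grip_width: -0.0002
gripper_force: 0.0
```

Call:
apply_moves(
  moves=[
    [0, 0, 0.645, -0.038, -0.005, 0, -1],
    [0, 0, 0.645, -0.038, -0.005, 0, -1],
    [0, 0, 0.645, -0.038, -0.005, 0, -1],
    [0, 0, 0.645, -0.038, -0.005, 0, -1],
    [0, 0, 0, 0, 0, 0, -1],
    [0, 0, 0, 0, 0, 0, -1],
    [0, 0, 0, 0, 0, 0, -1],
    [0, 0, 0, 0, 0, 0, -1],
  ],
)

```text
clock: 2.95
tcp_pos: [0.5353, 0.0658, 0.2313]
orientation: [-2.219, -2.223, -0.001]
contact_force: [0.6, 0.9, 0.3]
grip_width: 0.0001
gripper_force: 0.0
```

```bash
python3 -c "
from h import *
st()"
```

```text
2.95 [0.5353 0.0658 0.2313] [-2.219e+00 -2.223e+00 -1.000e-03] [0.6 0.9 0.3] 0.0001
[[-0.002, 1.0, 0.0], [1.0, 0.002, 0.001], [0.001, 0.0, -1.0]]
```

Call:
apply_moves(
  moves=[
    [0, 0, 0, -0.013, -0.017, 0.02, -1],
    [0, 0, 0, 0, 0, 0.035, -1],
    [0, 0, 0, 0, 0, 0.035, -1],
    [0, 0, 0, 0, 0, 0.035, -1],
    [0, 0, 0, 0, 0, 0.02, -1],
    [0, 0, 0, 0, 0, 0.01, -1],
    [0, 0, 0, 0, 0, 0.005, -1],
    [0, 0, 0, 0, 0, 0.003, -1],
  ],
)

```text
clock: 3.62
tcp_pos: [0.5187, 0.0519, 0.0682]
orientation: [2.221, 2.222, 0.0]
contact_force: [0.3, -0.1, -0.1]
grip_width: 0.0
gripper_force: 0.0
```

Call:
apply_moves(
  moves=[
    [0, 0, 0, 0, 0, 0.002, -1],
    [0, 0, 0, 0, 0, 0.002, -1],
    [0, 0, 0, 0, 0, 0.002, -1],
    [0, 0, 0, 0, 0, 0.002, -1],
    [0, 0, 0, 0, 0, 0.002, -1],
    [0, 0, 0, 0, 0, 0.001, -1],
    [0, 0, 0, 0, 0, 0.001, -1],
    [0, 0, 0, 0, 0, 0, -1],
  ],
)

```text
clock: 4.28
tcp_pos: [0.5188, 0.0512, 0.0568]
orientation: [2.222, 2.22, 0.002]
contact_force: [-0.2, -0.0, 3.8]
grip_width: -0.0
gripper_force: 1.8
```

Call:
apply_moves(
  moves=[
    [0, 0, 0, 0, 0, 0.001, -1],
    [0, 0, 0, 0, 0, 0.001, -1],
    [0, 0, 0, 0, 0, 0.001, -1],
    [0, 0, 0, 0, 0, 0.001, -1],
    [0, 0, 0, 0, 0, 0.001, -1],
    [0, 0, 0, 0, 0, 0, -1],
    [0, 0, 0, 0, 0, 0, -1],
    [0, 0, 0, 0, 0, 0, -1],
  ],
)

```text
clock: 4.95
tcp_pos: [0.5189, 0.0512, 0.0521]
orientation: [2.222, 2.22, 0.002]
contact_force: [-1.5, 0.1, 7.3]
grip_width: -0.0
gripper_force: 3.7
```

Call:
apply_moves(
  moves=[
    [0, 0, 0, 0, 0, 0.001, -1],
    [0, 0, 0, 0, 0, 0, -1],
    [0, 0, 0, 0, 0, 0.001, -1],
    [0, 0, 0, 0, 0, 0, -1],
    [0, 0, 0, 0, 0, 0.001, -1],
    [0, 0, 0, 0, 0, 0, -1],
    [0, 0, 0, 0, 0, 0, -1],
    [0, 0, 0, 0, 0, 0, -1],
  ],
)

```text
clock: 5.62
tcp_pos: [0.519, 0.0512, 0.0517]
orientation: [-2.223, -2.219, -0.005]
contact_force: [-12.3, 0.2, 42.0]
grip_width: -0.0
gripper_force: 20.8
```

Call:
apply_moves(
  moves=[
    [0, 0, 0, 0, 0, -0.01, -1],
    [0, 0, 0, 0, 0, -0.025, -1],
    [0, 0, 0, -0.039, 0, 0, -1],
    [0, 0, 0, -0.038, 0, 0, -1],
    [0, 0, 0, 0, 0, 0.01, -1],
    [0, 0, 0, 0, 0, 0.006, -1],
    [0, 0, 0, 0, 0, 0.003, -1],
    [0, 0, 0, 0, 0, 0, -1],
  ],
)

```text
clock: 6.28
tcp_pos: [0.5178, -0.0255, 0.0636]
orientation: [-2.221, -2.221, 0.001]
contact_force: [-0.6, 1.3, 0.7]
grip_width: -0.0001
gripper_force: 0.0
```

Call:
apply_moves(
  moves=[
    [0, 0, 0, 0, 0, 0.002, -1],
    [0, 0, 0, 0, 0, 0.002, -1],
    [0, 0, 0, 0, 0, 0.002, -1],
    [0, 0, 0, 0, 0, 0.002, -1],
    [0, 0, 0, 0, 0, 0.002, -1],
    [0, 0, 0, 0, 0, 0.001, -1],
    [0, 0, 0, 0, 0, 0.001, -1],
    [0, 0, 0, 0, 0, 0, -1],
  ],
)

```text
clock: 6.95
tcp_pos: [0.5181, -0.025, 0.0524]
orientation: [-2.22, -2.222, 0.0]
contact_force: [-1.1, -1.4, 2.8]
grip_width: -0.0001
gripper_force: 1.7
```

Call:
apply_moves(
  moves=[
    [0, 0, 0, 0, 0, 0.001, -1],
    [0, 0, 0, 0, 0, 0, -1],
    [0, 0, 0, 0, 0, 0.001, -1],
    [0, 0, 0, 0, 0, 0, -1],
    [0, 0, 0, 0, 0, 0.0005, -1],
    [0, 0, 0, 0, 0, 0, -1],
    [0, 0, 0, 0, 0, 0, -1],
    [0, 0, 0, 0, 0, 0, -1],
  ],
)

```text
clock: 7.62
tcp_pos: [0.5182, -0.025, 0.0518]
orientation: [-2.22, -2.22, -0.002]
contact_force: [-9.6, -0.9, 29.6]
grip_width: -0.0001
gripper_force: 15.0
```

Call:
apply_moves(
  moves=[
    [0, 0, 0, 0, 0, -0.02, -1],
    [0, 0, 0, 0, 0, -0.04, -1],
    [0, 0, 0, 0, 0, -0.04, 1],
    [0, 0, 0, 0, 0, -0.04, 1],
    [0, 0, 0, 0, 0, -0.04, 1],
    [0, 0, 0, 0, 0, -0.02, 1],
    [0, 0, 0, 0, 0, 0, 1],
    [0, 0, 0, 0, 0, 0, 1],
  ],
)

```text
clock: 8.28
tcp_pos: [0.5189, -0.0246, 0.2507]
orientation: [2.22, 2.222, 0.004]
contact_force: [0.3, -0.3, -1.2]
grip_width: 0.0725
gripper_force: 0.0
```

```bash
python3 - <<'E'
from h import *
st()
b=grab_frame("top");a=grab_frame("scene");cv2.imwrite("pics/b2.png",b);cv2.imwrite("pics/a2.png",a)
c1=cv2.resize(b[180:250,395:465],None,fx=8,fy=8,interpolation=cv2.INTER_CUBIC)
c2=cv2.resize(a[160:220,355:415],None,fx=8,fy=8,interpolation=cv2.INTER_CUBIC)
cv2.imwrite("pics/e.png",np.hstack([c1[:480,:400],c2[:,:400]]))
E
```

```text
8.2833 [ 0.5189 -0.0246  0.2507] [2.22  2.222 0.004] [ 0.3 -0.3 -1.2] 0.0725
[[-0.001, 1.0, 0.003], [1.0, 0.001, 0.001], [0.001, 0.003, -1.0]]
```

View pics/e.png

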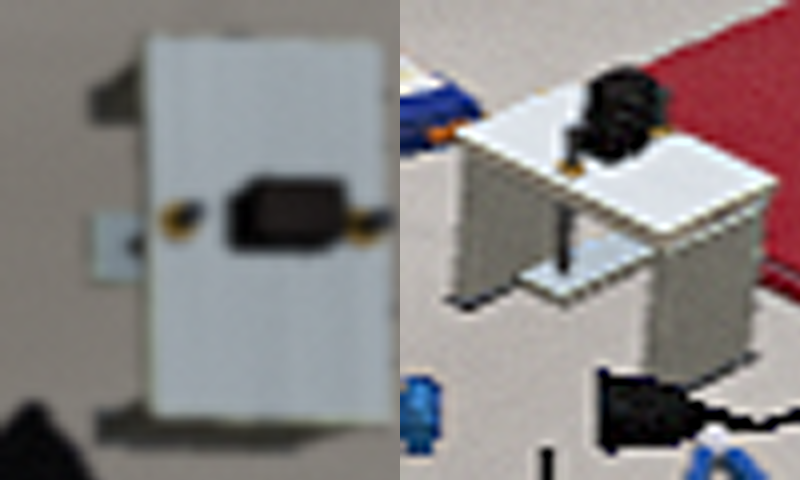

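The crop shows the gauge plate with rod bases at crop (180,222) and (360,228) in the top view and the black handle top centred at (300,208). In the scene half, the rod base is at (570,168) and the near plate corner at (665,235).

```bash
python3 - <<'E'
from h import *
T=lambda p:(395+(p[0]+.5)/8-.5,180+(p[1]+.5)/8-.5)
a,b=atz("top",*T((180,222)),.111),atz("top",*T((360,228)),.111)
print(a,b,(a+b)/2,np.linalg.norm(a-b),np.degrees(np.arctan2(*(a-b)[:2][::-1])))
c,d=atz("top",*T((145,38)),.111),atz("top",*T((152,418)),.111)
print(c,d,np.linalg.norm(c-d),np.degrees(np.arctan2(*(c-d)[:2][::-1])))
print("h",atz("top",*T((300,210)),.155))
E
```

```text
[ 0.52037367 -0.26121762  0.111     ] [ 0.52384215 -0.3296714   0.111     ] [ 0.52210791 -0.29544451  0.111     ] 0.0685415985251508 92.90063653599063
[ 0.59128257 -0.24570107  0.111     ] [ 0.44479312 -0.25283604  0.111     ] 0.1466631041265757 2.7884677891546548
h [ 0.52027946 -0.29336987  0.155     ]
```

Call:
apply_moves(
  moves=[
    [0, 0, 0, -0.03, 0.002, 0, 1],
    [0, 0, 0, -0.04, 0, 0, 1],
    [0, 0, 0, -0.04, 0, 0, 1],
    [0, 0, 0, -0.04, 0, 0, 1],
    [0, 0, 0, -0.04, 0, 0, 1],
    [0, 0, 0, -0.04, 0, 0, 1],
    [0, 0, 0, -0.04, 0, 0, 1],
    [0, 0, -0.475, 0, 0, 0, 1],
  ],
)

```text
clock: 9.05
tcp_pos: [0.5165, -0.3047, 0.2482]
orientation: [2.178, 2.263, -0.009]
contact_force: [-1.3, -1.0, -0.0]
grip_width: 0.0854
gripper_force: 0.0
```

Call:
apply_moves(
  moves=[
    [0, 0, 0, 0, 0, 0, 1],
    [0, 0, 0, 0, 0, 0.03, 1],
    [0, 0, 0, 0, 0, 0.03, 1],
    [0, 0, 0, 0, 0, 0.02, 1],
    [0, 0, 0, 0, 0, 0, 1],
    [0, 0, 0, 0, 0, 0, 1],
    [0, 0, 0, 0, 0, 0, 1],
    [0, 0, 0, 0, 0, 0, 1],
  ],
)

```text
clock: 9.72
tcp_pos: [0.5209, -0.2961, 0.1711]
orientation: [2.165, 2.274, 0.001]
contact_force: [-0.5, -0.2, -0.4]
grip_width: 0.0852
gripper_force: 0.0
```

```bash
python3 - <<'E'
from h import *
st()
b=grab_frame("top");a=grab_frame("scene");cv2.imwrite("pics/b3.png",b);cv2.imwrite("pics/a3.png",a)
c1=cv2.resize(b[160:250,385:475],None,fx=5,fy=5,interpolation=cv2.INTER_CUBIC)
c2=cv2.resize(a[140:230,350:420],None,fx=5,fy=5,interpolation=cv2.INTER_CUBIC)
cv2.imwrite("pics/f.png",np.hstack([c1,c2]))
E
```

```text
9.7167 [ 0.5209 -0.2961  0.1711] [2.165e+00 2.274e+00 1.000e-03] [-0.5 -0.2 -0.4] 0.0852
[[-0.049, 0.999, 0.002], [0.999, 0.049, -0.001], [-0.001, 0.002, -1.0]]
```

View pics/f.png

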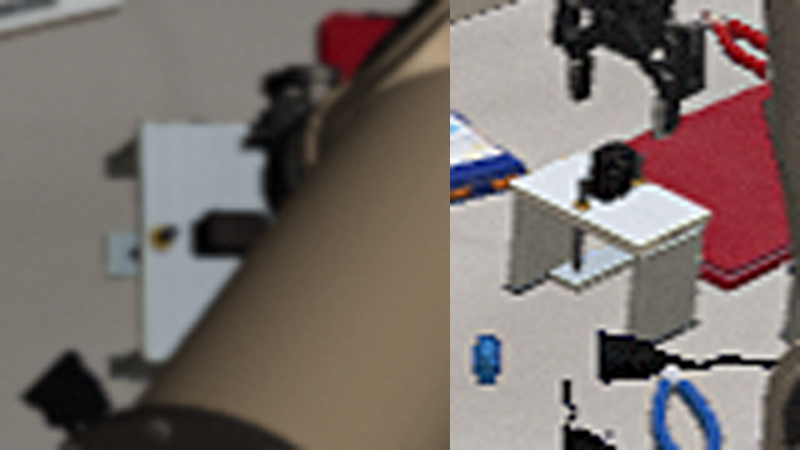

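The gauge is undisturbed, and in the scene view the open fingers sit above the handle on either side of it. Descending to grip.

Call:
apply_moves(
  moves=[
    [0, 0, 0, 0.001, 0, 0.02, 1],
    [0, 0, 0, 0, 0, 0.02, 1],
    [0, 0, 0, 0, 0, 0.01, 1],
    [0, 0, 0, 0, 0, 0, 1],
    [0, 0, 0, 0, 0, 0, 0.2],
    [0, 0, 0, 0, 0, 0, -0.1],
    [0, 0, 0, 0, 0, 0, -0.3],
    [0, 0, 0, 0, 0, 0, -1],
  ],
  grip_force=50,
)

```text
clock: 10.48
tcp_pos: [0.5205, -0.2954, 0.1208]
orientation: [2.166, 2.274, 0.001]
contact_force: [0.6, 0.1, 0.2]
grip_width: 0.0387
gripper_force: 0.0
```

Call:
apply_moves(
  moves=[
    [0, 0, 0, 0, 0, 0, -1],
    [0, 0, 0, 0, 0, 0, -1],
    [0, 0, 0, 0, 0, 0, -1],
    [0, 0, 0, 0, 0, -0.002, -1],
    [0, 0, 0, 0, 0, -0.005, -1],
    [0, 0, 0, 0, 0, -0.01, -1],
    [0, 0, 0, 0, 0, -0.01, -1],
    [0, 0, 0, 0, 0, 0, -1],
  ],
)

```text
clock: 11.15
tcp_pos: [0.5207, -0.2959, 0.1491]
orientation: [2.165, 2.272, 0.001]
contact_force: [0.4, -0.4, -4.6]
grip_width: 0.0238
gripper_force: 53.7
```

Call:
apply_moves(
  moves=[
    [0, 0, 0, 0, 0, -0.02, -1],
    [0, 0, 0, 0, 0, -0.025, -1],
    [0, 0, 0, 0, 0, -0.025, -1],
    [0, 0, 0, 0, 0, -0.01, -1],
    [0, 0, 0, 0, 0, 0, -1],
    [0, 0, 0, 0, 0, 0, -1],
    [0, 0, 0, 0, 0, 0, -1],
    [0, 0, 0, 0, 0, 0, -1],
  ],
)

```text
clock: 11.82
tcp_pos: [0.519, -0.2943, 0.225]
orientation: [-2.164, -2.273, 0.002]
contact_force: [0.2, 0.7, -4.4]
grip_width: 0.0234
gripper_force: 53.7
```

```bash
python3 - <<'E'
from h import *
st()
b=grab_frame("top");a=grab_frame("scene");cv2.imwrite("pics/b4.png",b);cv2.imwrite("pics/a4.png",a)
for cam in("top","scene"):
  for t in("unit_wide_top","unit_narrow_top"):
    d=silhouettes(t,cam)
    if not d: continue
    ys,xs=np.nonzero(d[0]["mask"]);P=np.array([atz(cam,u,v,.052)[:2] for u,v in zip(xs,ys)],np.float32)*1000
    print(cam,t,d[0]["p"],len(d),cv2.minAreaRect(P))
g=[d for d in silhouettes("gauge","scene")][:1]
c1=cv2.resize(b[180:240,290:365],None,fx=8,fy=8,interpolation=cv2.INTER_CUBIC)
cv2.imwrite("pics/g.png",c1)
E
```

```text
11.8167 [ 0.519  -0.2943  0.225 ] [-2.164e+00 -2.273e+00  2.000e-03] [ 0.2  0.7 -4.4] 0.0234
[[-0.049, 0.999, -0.003], [0.999, 0.049, 0.001], [0.001, -0.003, -1.0]]
top unit_wide_top 0.7 1 ((518.5396118164062, 50.822227478027344), (79.6293716430664, 77.46981048583984), 0.18370695412158966)
top unit_narrow_top 0.67 1 ((517.9071044921875, -24.472774505615234), (65.35965728759766, 83.114013671875), 89.36908721923828)
scene unit_wide_top 0.77 1 ((511.13409423828125, 62.939754486083984), (91.58028411865234, 90.5048599243164), 1.8790829181671143)
scene unit_narrow_top 0.64 3 ((507.8761901855469, -13.571762084960938), (71.08885192871094, 97.66130828857422), 84.29969024658203)
```

View pics/g.png

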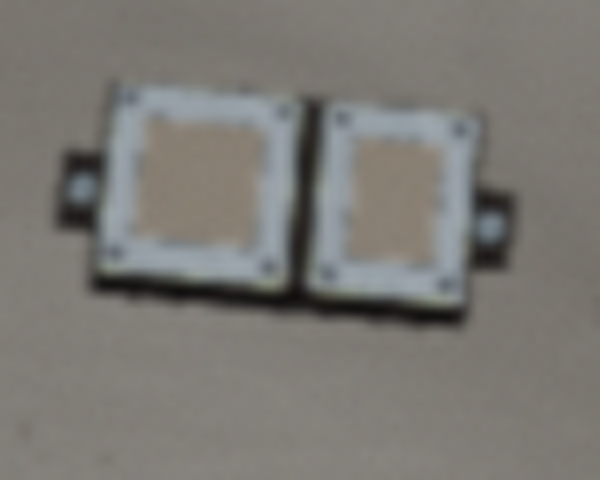

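The units now sit evenly. Their corner screws are at crop (130,97), (285,111), (268,267), (113,253) and (343,118), (461,130), (447,285), (328,273), and the ear screws are at (83,188) and (491,228).

```bash
python3 - <<'E'
from h import *
T=lambda p:(290+(p[0]+.5)/8-.5,180+(p[1]+.5)/8-.5)
f=lambda A,z:np.array([atz("top",*T(p),z)[:2] for p in A])
an=lambda v:round(float(np.degrees(np.arctan2(v[1],v[0]))),2)
W=f([(130,97),(285,111),(268,267),(113,253)],.052);N=f([(343,118),(461,130),(447,285),(328,273)],.052);E=f([(83,188),(491,228)],.006)
for A in(W,N):print(A.mean(0).round(4),an(A[0]-A[1])-90,an(A[3]-A[2])-90,an(A[0]-A[3]),an(A[1]-A[2]),np.linalg.norm(A[0]-A[2]))
print(an(W[0]-N[1])-90,an(W[3]-N[2])-90,E.mean(0),an(E[0]-E[1])-90)
E
```

```text
[0.5201 0.0533] -0.4300000000000068 -0.37999999999999545 -0.88 -1.5 0.08906212382735779
[ 0.5188 -0.0258] -1.0900000000000034 -0.980000000000004 -1.06 -1.18 0.0794914194365987
-0.9699999999999989 -0.6899999999999977 [0.52016988 0.01692875] -0.8400000000000034
```

Call:
apply_moves(
  moves=[
    [0, 0, 0.62, 0, 0, 0, -1],
    [0, 0, 0, 0.02, -0.003, 0, -1],
    [0, 0, 0, 0.038, -0.003, 0, -1],
    [0, 0, 0, 0.038, 0, 0, -1],
    [0, 0, 0, 0.038, 0, 0, -1],
    [0, 0, 0, 0.038, 0, 0, -1],
    [0, 0, 0, 0.038, 0, 0, -1],
    [0, 0, 0, 0.038, 0, 0, -1],
  ],
)

```text
clock: 12.83
tcp_pos: [0.5177, -0.0453, 0.2271]
orientation: [2.239, 2.203, 0.001]
contact_force: [0.6, -0.1, -4.8]
grip_width: 0.023
gripper_force: 53.7
```

Call:
apply_moves(
  moves=[
    [0, 0, 0, 0.035, 0, 0, -1],
    [0, 0, 0, 0.02, 0, 0, -1],
    [0, 0, 0, 0.009, 0, 0, -1],
    [0, 0, 0, 0, 0, 0, -1],
    [0, 0, 0, 0, 0, 0, -1],
    [0, 0, 0, 0, 0, 0, -1],
    [0, 0, 0, 0, 0, 0, -1],
    [0, 0, 0, 0, 0, 0, -1],
  ],
)

```text
clock: 13.5
tcp_pos: [0.5189, 0.0154, 0.2268]
orientation: [2.242, 2.2, -0.0]
contact_force: [0.0, -0.4, -4.4]
grip_width: 0.0235
gripper_force: 53.7
```

```bash
python3 - <<'E'
from h import *
st()
b=grab_frame("top");a=grab_frame("scene")
c1=cv2.resize(b[140:250,280:380],None,fx=4,fy=4,interpolation=cv2.INTER_CUBIC)
c2=cv2.resize(a[140:250,280:380],None,fx=4,fy=4,interpolation=cv2.INTER_CUBIC)
cv2.imwrite("pics/i.png",np.hstack([c1,c2]))
E
```

```text
13.5 [0.5189 0.0154 0.2268] [ 2.242  2.2   -0.   ] [ 0.  -0.4 -4.4] 0.0235
[[0.019, 1.0, 0.0], [1.0, -0.019, -0.0], [-0.0, 0.0, -1.0]]
```

View pics/i.png

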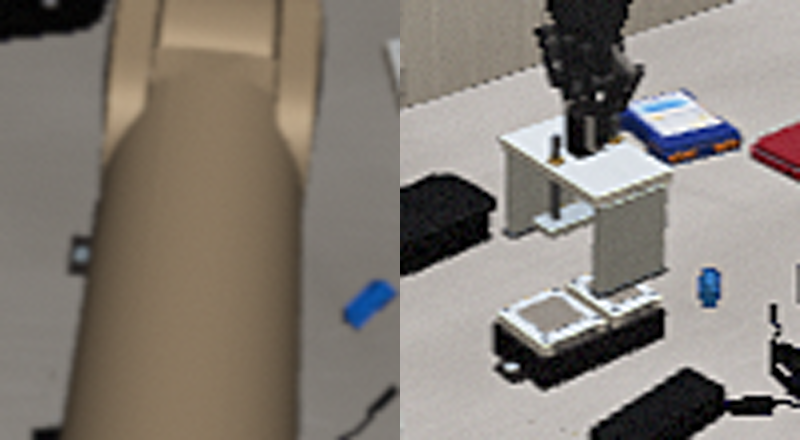

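The scene crop shows the gauge held level above the carrier, aligned with it, and its legs will clear it on both sides. Lowering.

Call:
apply_moves(
  moves=[
    [0, 0, 0, 0.0015, 0, 0.01, -1],
    [0, 0, 0, 0, 0, 0.02, -1],
    [0, 0, 0, 0, 0, 0.02, -1],
    [0, 0, 0, 0, 0, 0.02, -1],
    [0, 0, 0, 0, 0, 0.01, -1],
    [0, 0, 0, 0, 0, 0.005, -1],
    [0, 0, 0, 0, 0, 0.004, -1],
    [0, 0, 0, 0, 0, 0, -1],
  ],
)

```text
clock: 14.27
tcp_pos: [0.5191, 0.0185, 0.1376]
orientation: [2.239, 2.203, -0.0]
contact_force: [0.0, 0.9, -4.3]
grip_width: 0.0237
gripper_force: 53.7
```

Call:
apply_moves(
  moves=[
    [0, 0, 0, 0, 0, 0.003, -1],
    [0, 0, 0, 0, 0, 0.003, -1],
    [0, 0, 0, 0, 0, 0.002, -1],
    [0, 0, 0, 0, 0, 0.002, -1],
    [0, 0, 0, 0, 0, 0.002, -1],
    [0, 0, 0, 0, 0, 0.001, -1],
    [0, 0, 0, 0, 0, 0, -1],
    [0, 0, 0, 0, 0, 0, -1],
  ],
)

```text
clock: 14.93
tcp_pos: [0.5191, 0.0186, 0.1249]
orientation: [2.239, 2.203, 0.0]
contact_force: [0.5, 0.1, -3.3]
grip_width: 0.0236
gripper_force: 53.7
```

Call:
apply_moves(
  moves=[
    [0, 0, 0, -0.001, 0, 0.001, -1],
    [0, 0, 0, 0, 0, 0, -1],
    [0, 0, 0, 0, 0, 0.001, -1],
    [0, 0, 0, 0, 0, 0, -1],
    [0, 0, 0, 0, 0, 0.001, -1],
    [0, 0, 0, 0, 0, 0, -1],
    [0, 0, 0, 0, 0, 0, -1],
    [0, 0, 0, 0, 0, 0, -1],
  ],
)

```text
clock: 15.6
tcp_pos: [0.5188, 0.0175, 0.1217]
orientation: [-2.239, -2.203, 0.0]
contact_force: [0.2, 0.1, -3.6]
grip_width: 0.0232
gripper_force: 53.8
```

Call:
apply_moves(
  moves=[
    [0, 0, 0, 0, 0, 0.0005, -1],
    [0, 0, 0, 0, 0, 0, -1],
    [0, 0, 0, 0, 0, 0.0005, -1],
    [0, 0, 0, 0, 0, 0, -1],
    [0, 0, 0, 0, 0, 0, -1],
    [0, 0, 0, 0, 0, 0, -1],
    [0, 0, 0, 0, 0, 0, -1],
    [0, 0, 0, 0, 0, 0, -1],
  ],
)

```text
clock: 16.27
tcp_pos: [0.5188, 0.0176, 0.1208]
orientation: [-2.239, -2.203, 0.0]
contact_force: [-0.5, 0.8, -3.4]
grip_width: 0.0239
gripper_force: 53.9
```

Call:
apply_moves(
  moves=[
    [0, 0, 0, 0, 0, 0.0005, -1],
    [0, 0, 0, 0, 0, 0, -1],
    [0, 0, 0, 0, 0, 0.0005, -1],
    [0, 0, 0, 0, 0, 0, -1],
    [0, 0, 0, 0, 0, 0, -1],
    [0, 0, 0, 0, 0, 0, -1],
    [0, 0, 0, 0, 0, 0, -1],
    [0, 0, 0, 0, 0, 0, -1],
  ],
)

```text
clock: 16.93
tcp_pos: [0.5191, 0.0175, 0.12]
orientation: [2.239, 2.203, 0.0]
contact_force: [-0.8, -0.1, 1.8]
grip_width: 0.023
gripper_force: 54.6
```

The feet are on the worktop. Releasing and retreating upward.

Call:
apply_moves(
  moves=[
    [0, 0, 0, 0, 0, 0, -0.4],
    [0, 0, 0, 0, 0, 0, -0.2],
    [0, 0, 0, 0, 0, 0, 0.1],
    [0, 0, 0, 0, 0, 0, 0.4],
    [0, 0, 0, 0, 0, 0, 0.8],
    [0, 0, 0, 0, 0, 0, 1],
    [0, 0, 0, 0, 0, 0, 1],
    [0, 0, 0, 0, 0, 0, 1],
  ],
)

```text
clock: 17.6
tcp_pos: [0.519, 0.0176, 0.1198]
orientation: [2.239, 2.203, 0.0]
contact_force: [0.7, 0.7, 0.1]
grip_width: 0.0856
gripper_force: 0.0
```

Call:
apply_moves(
  moves=[
    [0, 0, 0, 0, 0, 0, 1],
    [0, 0, 0, 0, 0, -0.01, 1],
    [0, 0, 0, 0, 0, -0.02, 1],
    [0, 0, 0, 0, 0, -0.03, 1],
    [0, 0, 0, 0, 0, -0.04, 1],
    [0, 0, 0, 0, 0, -0.02, 1],
    [0, 0, 0, 0, 0, -0.01, 1],
    [0, 0, 0, 0, 0, 0, 1],
  ],
)

```text
clock: 18.27
tcp_pos: [0.5203, 0.0176, 0.2524]
orientation: [2.238, 2.202, 0.007]
contact_force: [-0.1, 0.8, -0.6]
grip_width: 0.0853
gripper_force: 0.0
```

Call:
apply_moves(
  moves=[
    [0, 0, 0, 0.02, 0, 0, 1],
    [0, 0, 0, 0.04, 0, 0, 1],
    [0, 0, 0, 0.04, 0, 0, 1],
    [0, 0, 0, 0.04, 0, 0, 1],
    [0, 0, 0, 0.04, 0, 0, 1],
    [0, 0, 0, 0.04, 0, 0, 1],
    [0, 0, 0, 0.02, 0, 0, 1],
    [0, 0, 0, 0, 0, 0, 1],
  ],
)

```text
clock: 18.93
tcp_pos: [0.5204, 0.264, 0.2472]
orientation: [-2.228, -2.212, 0.004]
contact_force: [-0.0, 0.2, -1.3]
grip_width: 0.0852
gripper_force: 0.0
```

```bash
python3 - <<'E'
from h import *
st()
b=grab_frame("top");a=grab_frame("scene")
c1=cv2.resize(b[160:250,285:365],None,fx=5,fy=5,interpolation=cv2.INTER_CUBIC)
c2=cv2.resize(a[160:250,285:365],None,fx=5,fy=5,interpolation=cv2.INTER_CUBIC)
cv2.imwrite("pics/j.png",np.hstack([c1,c2]))
E
```

```text
18.9333 [0.5204 0.264  0.2472] [-2.228 -2.212  0.004] [-0.   0.2 -1.3] 0.0852
[[0.007, 1.0, -0.003], [1.0, -0.007, -0.0], [-0.0, -0.003, -1.0]]
```

View pics/j.png

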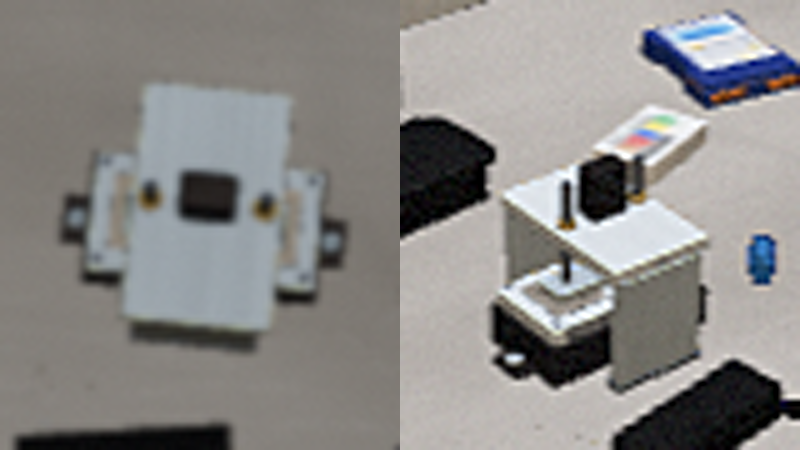

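The gauge stands astride the carrier with its bar across both units. I'll check how square and central it is numerically.

```bash
python3 - <<'E'
from h import *
T=lambda p:(285+(p[0]+.5)/5-.5,160+(p[1]+.5)/5-.5)
f=lambda A,z:np.array([atz("top",*T(p),z)[:2] for p in A])
an=lambda v:round(float(np.degrees(np.arctan2(v[1],v[0]))),2)
G=f([(145,85),(292,97),(272,328),(122,318)],.111);Rd=f([(150,200),(265,206)],.111);E=f([(75,217),(331,242)],.006)
print("plate",G.mean(0),an(G[0]-G[1])-90,an(G[3]-G[2])-90,an(G[0]-G[3]),an(G[1]-G[2]))
print("rods",Rd.mean(0),an(Rd[0]-Rd[1])-90,"ears",E.mean(0),an(E[0]-E[1])-90)
for t in("gauge",):
  d=silhouettes(t,"top");print([(x["p"],x["extent"]) for x in d])
b=grab_frame("top")
g=cv2.cvtColor(b,cv2.COLOR_BGR2GRAY)
# plate long edges, sub-pixel by gradient peak between rows away from handle
for side,z,rng in(("L",.111,[(178,188),(212,222)]),("R",.111,[(181,190),(213,222)])):
  pts=[]
  for lo,hi in rng:
    for v in range(lo,hi):
      c=(313.7-(v-177)*.1 if side=="L" else 343-(v-179.)*.087); x=np.arange(int(c)-3,int(c)+5)
      gr=np.abs(np.diff(g[v,x].astype(float)));pts.append(((gr*(x[:-1]+.5)).sum()/gr.sum(),v))
  P=np.array([atz("top",u,v,z)[:2] for u,v in pts]);k=np.polyfit(P[:,0],P[:,1],1);print(side,np.degrees(np.arctan(k[0])),np.abs(np.polyval(k,P[:,0])-P[:,1]).max())
E
```

```text
plate [0.51745418 0.01662239] 0.04000000000000625 1.0100000000000051 -0.51 -0.79
rods [0.51895615 0.01696842] 1.7999999999999972 ears [0.520314   0.01773732] -0.8199999999999932
[(0.93, [326.2, 204.9, 33.5, 54.6]), (0.6, [462.6, 271.4, 50.4, 38.7])]
L -0.9425610990520867 0.0027176312023448126
R -0.14688093390171994 0.0017626265211677407
```

```bash
python3 -c "
from h import *
print(order.hand_in())"
```

```text
the job is handed in; nothing more can be done
None
```

I pressed both units fully home against their stops. The gauge now stands astride the carrier, within about 2 mm of its middle and about 1° of square, with the foot bar across both units. I let go, moved the arm clear and handed the job in at about 19 s. The hand-in returned no verdict.

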